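# Bottom stones into the propagation jar

## Task

Carry the scoop of decorative stones over to the glass jar, tip it over the yellow funnel and get all six stones down through the funnel into the jar, jiggling the funnel in the neck to free any that hang up before you lift it out. Then leave the scoop lying on the cork mat and the funnel standing upright in the empty white plant pot, with the jar upright on the desk and the other things on the desk left as they are.

Things in the scene. Friction and masses are not known exactly. Their poses are not given: they have to be found in the camera images.
- scoop: aluminium hand scoop with wooden handle, 220 mm long, 0.16 kg, holding the six stones. Origin under the middle of the bowl, at the level it rests on; x runs from handle to open nose, z up. Bowl 112 mm long, 70 mm wide inside, open on top and at the nose, back wall and cheeks 45 mm high falling to 16 mm at the nose. At rest its floor rises 5 degrees to the nose
- scoop_grip (a point): where to hold the scoop: middle height of the straight wooden handle, 100 mm behind the scoop's origin (x = -100 mm) and 46 mm above the surface it lies on. The handle is 18 mm wide (scoop y), 22 mm high, runs along x from 165 to 70 mm behind the origin, flat sides
- scoop_lip (a point): middle of the front edge of the bowl's floor, over which the stones leave: x = +56 mm, z = +13.5 mm in the scoop's frame. The stones begin to run out when the scoop is tipped nose down by about 0.25 to 0.5 rad from its resting attitude and are usually all out by 0.8, the last ones sometimes later
- scoop_mid (a point): point under the middle of the scoop's whole length: x = -54 mm, z = 0 in the scoop's frame
- mat: flat cork mat fixed on the desk, 240 mm (x) by 140 mm (y) by 4 mm thick, on which the scoop lies; origin at the centre of its underside
- jar: loose clear glass jar, 0.42 kg, 118 mm tall: body 96 mm across, sloping shoulders from 80 to 98 mm up, neck 60 mm across outside and 53 mm inside; bottom 7 mm thick. Origin at the centre of its underside, z up
- funnel: loose yellow plastic funnel, 0.13 kg, 84 mm tall, resting upright in the jar's neck at the start: spout 46 mm across outside, 40 mm inside, 32 mm long, then a cone opening to 132 mm at the rim. Origin at the centre of the spout's lower end, z up. It rests on its cone: on the jar with its origin 82 mm above the jar's, in the white pot about 31 mm above the pot's
- funnel_mouth (a point): centre of the funnel's mouth, at rim height, 84 mm above the funnel's origin. Stones arriving together can bridge over the throat and stay in the cone; shaking the funnel briskly, about 15 mm up and down and 3 mm sideways, spout still in the neck (36 mm deep when seated, 3.5 mm play all round), breaks it within seconds
- funnel_grip (a point): where to hold the funnel: its straight flat-sided handle, 16 mm wide and 18 mm high, which sticks out level from the rim along the funnel's -x from 65 to 139 mm from the axis; this point is 108 mm from the axis, at mid height of the handle, 76 mm above the funnel's origin
- pot: empty white ceramic plant pot, loose, 0.38 kg, 82 mm tall, 86 mm across the rim outside, 78 mm inside; origin at the centre of its underside, z up
- stone1: a smooth dark grey decorative stone, a short rounded barrel 24 mm thick and 30 mm long, about 25 g, polished and slippery (friction about 0.3); it rolls; origin at its centre
- stone2: a smooth rust brown decorative stone, a short rounded barrel 24 mm thick and 30 mm long, about 25 g, polished and slippery (friction about 0.3); it rolls; origin at its centre
- stone3: a smooth near-black decorative stone, a short rounded barrel 24 mm thick and 30 mm long, about 25 g, polished and slippery (friction about 0.3); it rolls; origin at its centre
- stone4: a smooth beige grey decorative stone, a short rounded barrel 24 mm thick and 30 mm long, about 25 g, polished and slippery (friction about 0.3); it rolls; origin at its centre
- stone5: a smooth rust brown decorative stone, a short rounded barrel 24 mm thick and 30 mm long, about 25 g, polished and slippery (friction about 0.3); it rolls; origin at its centre
- stone6: a smooth slate grey decorative stone, a short rounded barrel 24 mm thick and 30 mm long, about 25 g, polished and slippery (friction about 0.3); it rolls; origin at its centre
- mug: white mug, 82 mm across and 92 mm tall, handle to one side, on a round wooden coaster 8 mm thick; leave alone; origin at the centre of its underside
- succulent: small white pot with a green succulent, 84 mm across, about 110 mm tall with the plant; leave alone; origin at the centre of its underside

How it is judged (in metres and radians):
On the way, in this order (a step that is already met when the one before it is completed fails the run):
1. the scoop is tipped nose down with its lip over the mouth of the funnel, the funnel in the jar's neck (angle between scoop's own z axis and vertical above 0.3 rad and horizontal distance between scoop_lip and funnel_mouth below 0.066 m and z of scoop_lip in the frame of funnel above 0.05 m and horizontal distance between funnel and jar below 0.015 m and z of funnel in the frame of jar between 0.06 and 0.105 m), for 0.1 s.
2. all six stones are down in the jar while the funnel's spout is still in the neck (horizontal distance between each of stone1, stone2, stone3, stone4, stone5, stone6 and jar below 0.045 m and z of stone1 in the frame of jar between 0 and 0.078 m and z of stone2 in the frame of jar between 0 and 0.078 m and z of stone3 in the frame of jar between 0 and 0.078 m and z of stone4 in the frame of jar between 0 and 0.078 m and z of stone5 in the frame of jar between 0 and 0.078 m and z of stone6 in the frame of jar between 0 and 0.078 m and horizontal distance between funnel and jar below 0.015 m and z of funnel in the frame of jar between 0.06 and 0.105 m), for 0.1 s.
At the end, for the whole second after the job is handed in: All six stones in the jar below its shoulders; jar upright on the desk; funnel seated upright (0.2 rad) in the upright white pot, within 20 mm of its axis; scoop lying flat, right way up, its middle within 75 mm of the mat's centre; all at rest (horizontal distance between each of stone1, stone2, stone3, stone4, stone5, stone6 and jar below 0.045 m and z of stone1 in the frame of jar between 0 and 0.078 m and z of stone2 in the frame of jar between 0 and 0.078 m and z of stone3 in the frame of jar between 0 and 0.078 m and z of stone4 in the frame of jar between 0 and 0.078 m and z of stone5 in the frame of jar between 0 and 0.078 m and z of stone6 in the frame of jar between 0 and 0.078 m and angle between each of jar, pot's own z axis and vertical below 0.1 rad and height (world z) of each of jar, pot below 0.01 m and horizontal distance between funnel and pot below 0.02 m and z of funnel in the frame of pot between 0.02 and 0.045 m and angle between funnel's own z axis and vertical below 0.2 rad and horizontal distance between scoop_mid and mat below 0.075 m and angle between scoop's own z axis and vertical below 0.12 rad and height (world z) of scoop below 0.02 m and linear speed of each of jar, funnel, scoop, pot below 0.02 m/s); the robot touches nothing.
It fails at once if the mug is moved by more than 30 mm (distance of mug from where it was at the start of the episode above 0.03 m).
It fails at once if the succulent is moved by more than 30 mm (distance of succulent from where it was at the start of the episode above 0.03 m).
It fails at once if the jar is tipped over (angle between jar's own z axis and vertical above 0.5 rad).
It also fails if it takes over 72 s, if anything falls off the work surface, if the arm or the gripper's body presses on something with over 40 N, if the wrist force passes 120 N, or if a joint passes its speed limit or range.

## Robot

A 6-joint arm with a two-finger parallel gripper is mounted at the origin on the work surface. World frame = base frame: x ahead of the robot, y to its left, z up, the work surface at z = 0. Lengths are in mm, angles in rad, forces in N, time in s.
With the tool pointing down it reaches from about 350 to 875 mm from the base axis. Payload 4.2 kg.
Tool frame: the origin (TCP) lies at the very end of the fingers, on their centre line; the grasp point (between the pads) lies 19 mm behind it; z points along the fingers, y is the line along which they close (so a half turn about z gives the same grasp; the last joint's range is limited). The gripper opens to 85 mm and grips with 20 to 120 N. Pads are 22 mm wide; open, the fingers measure 114 mm over their backs; the gripper's body (76 mm by 85 mm) begins 54 mm behind the grasp point. The pads swing forward as they close: fully open they stand 13 mm farther back than shut.
Start: joints at [1.384, 0.385, 0.008, 0, -1.194, -0.259], TCP at [269.454, 563.909, 231.312] pointing down, gripper open.
Joint ranges: [-3.14, 3.14], [-1.21, 2.06], [-1.07, 1.41], [-3.16, 2.05], [-2.99, -0.16], [-3.1, 3.1]. Speed limits (rad/s): [2.79, 2.79, 3.14, 3.14, 3.14, 3.14].

## Interface

Orientations are given as a unit quaternion [x, y, z, w].
In Python, from bench import read_state, get_image, camera_model, job_done gives the robot as it stands.
- The arm moves only by the shell command python3 -m handwheel 'ROWS'. ROWS is JSON, a list of rows, each a list of 7 numbers: the shift along the tool's x, y, z in m, then the turn, a rotation vector about the tool's x, y, z in rad, then the gripper's target within -1 to 1 (fully open at 1, half-way at 0, shut at -1). In form: [[dx, dy, dz, wx, wy, wz, jaw], ...]. A call has 1 to 10 rows; each row is the pose to reach, as a shift and turn from the pose commanded when the call began, along the tool's axes at that moment; what a row does not reach only later rows make up. A row lasts 1/8 s, in which the tool goes at most 62.5 mm and 10.7 degrees, less where a joint would pass 70% of its speed; a pose out of reach is approached as far as the arm can. A call with a gripper value outside its range is refused whole. The fingers move at their own pace and stop on an object; the grip force is fixed at half the most. Time passes only in rows, so rows that repeat a pose let the fingers close. It gives the time, the measured TCP pose, the force, the opening and the grip force at its end, in the units of the state.
- read_state(): the state, without advancing time (a new reading comes with each control period).
- get_image(name): name is "scene" or "top" or "wrist"; returns (picture, depth): 384x512x3 uint8, blue, green, red; 384x512 float32, mm along the optical axis (not along the pixel's ray), 0 where there is no reading.
- camera_model(name): a dict with "K" (3x3 intrinsics, pixels), "rvec" (rotation vector, rad) and "tvec" (3), from world to camera coordinates, as OpenCV has them; the wrist camera has in their place "hand_eye" (4x4, takes a point from camera to tool coordinates, whose origin is the TCP and whose axes are the flange's). Camera axes: x right, y down, z forward; pixel columns grow to the right and rows downward; lengths in mm; the calibration is good to about 2 mm. A picture is of the moment at which its call begins: read the wrist's pose just before it. camera_model takes no time and is no camera call.
- job_done(): hands the job in; it is judged then, once.
The state is a dict: "clock": time; "joints": joint angles; "joint_vel": joint speeds; "joint_efforts": joint torques, N m; "position": TCP position; "ee_rot": TCP orientation; "contact_force": force on the tool from outside, world axes, zero at the start; "wrist_torque": the same for the moment, N m; "gripper_width": finger opening in mm; "grasp_force": force on a finger pad.
Only numpy, scipy, OpenCV 4.12 (cv2) and the standard library are available. Lean on these libraries where they do the work, as an engineer would, in place of code of your own. Each camera call takes 0.05 s, during which the arm holds its last target. There are 200 camera calls.

## Working session

There is one attempt and no reset: what is moved stays moved. The work goes in short steps, Python scripts to look and compute and a shell command to move; the robot and the scene stay as the last step left them, time stands still between calls to the robot, and variables do not carry over. Pictures are saved under pics/ and viewed, at most 10 in all, crops included, and the job is handed in when it is done.

```bash
mkdir -p pics && ls
python3 - <<'E'
from bench import *
import cv2,numpy as np
s=read_state();print({k:np.round(v,3).tolist() for k,v in s.items()})
for n in("scene","top"):
    im,d=get_image(n);cv2.imwrite(f"pics/{n}0.png",im);np.save(f"{n}0.npy",d)
    m=camera_model(n);print(n,{k:np.round(v,3).tolist() for k,v in m.items()})
print(np.round(camera_model("wrist")["hand_eye"],3).tolist())
E
```

```text
pics
{'clock': 0.0, 'joints': [1.384, 0.386, 0.007, -0.001, -1.194, -0.259], 'joint_vel': [-0.002, 0.003, 0.001, 0.001, 0.002, 0.001], 'joint_efforts': [-0.0, -39.229, 18.84, 4.186, -0.005, -0.0], 'position': [269.227, 563.381, 230.217], 'ee_rot': [0.975, -0.221, -0.0, 0.001], 'contact_force': [0.107, 0.415, 0.126], 'wrist_torque': [0.015, -0.034, -0.008], 'grasp_force': 0.0, 'gripper_width': 85.661}
scene {'K': [[359.222, 0.0, 256.455], [0.0, 359.222, 187.884], [0.0, 0.0, 1.0]], 'rvec': [1.999, 1.097, -0.541], 'tvec': [-313.143, -206.358, 1261.326]}
top {'K': [[478.997, 0.0, 244.351], [0.0, 478.997, 193.341], [0.0, 0.0, 1.0]], 'rvec': [2.122, -2.162, 0.159], 'tvec': [13.126, 610.637, 1044.281]}
[[-0.002, -0.966, -0.259, 65.355], [1.0, -0.002, 0.001, -1.049], [-0.001, -0.259, 0.966, -142.534], [0.0, 0.0, 0.0, 1.0]]
```

View pics/scene0.png

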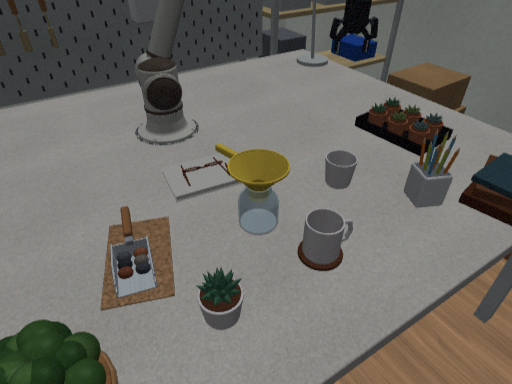

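View pics/top0.png

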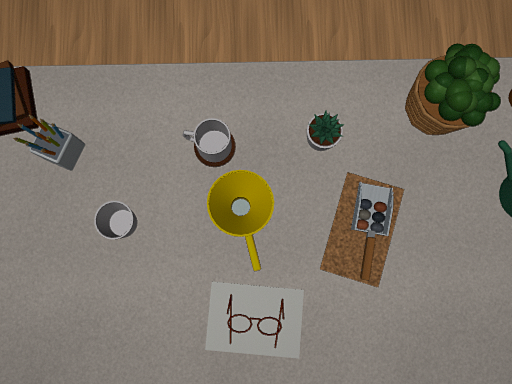

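Scene view: scoop on cork mat (130,255), funnel in jar (258,190), empty white pot (340,168), mug (322,240), succulent (220,297). Top view: funnel rim centre (241,203) with handle to (255,268), scoop handle (370,257), bowl (374,210), pot (115,220), mug (212,138), succulent (325,130).

```bash
cat > h.py <<'E'
import numpy as np,cv2
from bench import *
from scipy.spatial.transform import Rotation as R
def cam(n,st=None):
    m=camera_model(n);K=np.array(m["K"],float)
    if n=="wrist":
        H=np.array(m["hand_eye"]);T=np.eye(4);T[:3,:3]=R.from_quat(st["ee_rot"]).as_matrix();T[:3,3]=st["position"]
        W=T@H;return K,W[:3,:3],W[:3,3]
    Rm=cv2.Rodrigues(np.array(m["rvec"],float))[0];t=np.array(m["tvec"],float).ravel()
    return K,Rm.T,-Rm.T@t
def onplane(c,uv,z):
    K,Rw,o=c;uv=np.atleast_2d(uv).astype(float)
    d=np.c_[uv,np.ones(len(uv))]@np.linalg.inv(K).T@Rw.T
    return o+d*((z-o[2])/d[:,2])[:,None]
def proj(c,P):
    K,Rw,o=c;p=(np.atleast_2d(P)-o)@Rw@K.T;return p[:,:2]/p[:,2:]
def cloud(c,dep):
    K,Rw,o=c;v,u=np.mgrid[:dep.shape[0],:dep.shape[1]]
    d=np.stack([u,v,np.ones_like(u)],-1)@np.linalg.inv(K).T
    return o+(d*dep[...,None])@Rw.T
def hsv(im): return cv2.cvtColor(im,cv2.COLOR_BGR2HSV)
def big(m):
    n,l,s,_=cv2.connectedComponentsWithStats(m.astype(np.uint8));return l==1+np.argmax(s[1:,4])
def totool(st,P): # world point -> tool coords (m)
    return R.from_quat(st["ee_rot"]).inv().apply(np.array(P)-st["position"])/1000
E
python3 - <<'E'
from h import *
im=cv2.imread("pics/top0.png");d=np.load("top0.npy");c=cam("top");h=hsv(im);P=cloud(c,d)
print("cam",c[2])
# sample
for n,(u,v) in dict(table=(300,170),mat=(340,240),handle=(369,260),mug=(212,138),pot=(115,235),fh=(254,258)).items(): print(n,P[v,u].round(1),h[v,u])
y=big((h[...,0]>20)&(h[...,0]<33)&(h[...,1]>150)&(h[...,2]>70))
Z=P[...,2]
# funnel: rim
pts=np.argwhere(y)[:,::-1]
hd=pts[pts[:,1]>240]; 
cnt=max(cv2.findContours(y.astype(np.uint8),0,1)[0],key=cv2.contourArea)[:,0]
rp=cnt[cnt[:,1]<232];W=onplane(c,rp,164)
A=np.c_[2*W[:,:2],np.ones(len(W))];s=np.linalg.lstsq(A,(W[:,:2]**2).sum(1),rcond=None)[0]
print("funnel rim c",s[:2],"r",np.sqrt(s[2]+s[0]**2+s[1]**2),"rimZ",np.percentile(Z[y],[50,95,99]))
HW=onplane(c,hd,165)[:,:2];m=HW.mean(0);ax=np.linalg.svd(HW-m)[2][0];print("fhandle",m,ax,np.ptp((HW-m)@ax),"z",np.median(Z[hd[:,1],hd[:,0]]))
# pot rim
for n,(u0,v0,r) in dict(pot=(115,220,26),mug=(212,138,28),succ=(325,130,24)).items():
    b=np.zeros(Z.shape,bool);b[v0-r:v0+r,u0-r:u0+r]=1
    top=Z[b].max();k=b&(Z>np.percentile(Z[b&(Z>40)],90)-6)
    q=P[k][:,:2].astype(np.float32);print(n,"z",np.percentile(Z[b&(Z>40)],[50,90,99]).round(1),"rim circ",cv2.minEnclosingCircle(q))
# scoop handle by colour
b=np.zeros(Z.shape,bool);b[232:285,355:385]=1
k=big(b&(Z>30));q=P[k];m=q[:,:2].mean(0);ax=np.linalg.svd(q[:,:2]-m)[2][0];print("shandle",m,ax,np.ptp((q[:,:2]-m)@ax),np.median(q[:,2]))
mk=(h[...,0]>5)&(h[...,0]<20)&(h[...,1]>90)&(np.abs(Z-4)<12);mk[:, :310]=0;mk[:170]=0
mk=big(cv2.morphologyEx(mk.astype(np.uint8),3,np.ones((25,25))));rr=cv2.minAreaRect(onplane(c,np.argwhere(mk)[:,::-1],4)[:,:2].astype(np.float32));print("mat",rr)
b=np.zeros(Z.shape,bool);b[178:240,350:398]=1;k=b&(Z>20);q=P[k];print("bowl",cv2.minAreaRect(q[:,:2].astype(np.float32)))
E
```

```text
cam [4.47182425e+02 5.49847091e-01 1.12409998e+03]
table [ 6.718e+02 -1.324e+02 -6.000e-01] [ 14  24 139]
mat [ 502.9 -218.5    6.5] [ 15 140  93]
handle [ 455.2 -269.2   61.7] [ 14 165 111]
mug [750.6  76.4  14.2] [158   6 164]
pot [523.1 300.1  24.5] [ 0 15 34]
fh [462.6 -15.2 167.5] [ 27 255 167]
funnel rim c [574.77527128  10.65652549] r 66.94265840453757 rimZ [153.69746904 170.10633522 172.48536885]
fhandle [467.81508604 -13.8694474 ] [-0.97082081 -0.23980608] 60.799271317753664 z 167.22230108687535
pot z [  73.3   83.6 1030.8] rim circ ((508.82098388671875, 164.2185516357422), 174.89080810546875)
mug z [  84.   101.5 1124.1] rim circ ((610.2049560546875, 37.59160232543945), 167.1779327392578)
succ z [ 81.6  96.5 108.2] rim circ ((613.3253784179688, -94.52796173095703), 191.42442321777344)
shandle [ 466.1995583  -267.67117636] [-0.92757247  0.3736433 ] 176.58354798627397 59.632252385757056
mat ((529.3753051757812, -271.7596435546875), (138.64849853515625, 239.22970581054688), 71.5823974609375)
bowl ((547.329345703125, -166.8447265625), (134.97500610351562, 366.03704833984375), 10.649463653564453)
```

Run:
```python
from h import *
im=cv2.imread("pics/top0.png");d=np.load("top0.npy");c=cam("top");h=hsv(im);P=cloud(c,d);Z=P[...,2];Z[d==0]=0
def box(u0,u1,v0,v1):
    b=np.zeros(Z.shape,bool);b[v0:v1,u0:u1]=1;return b
for n,b,lo,hi in(("pot",box(88,142,195,245),74,92),("mug",box(190,240,115,165),88,112),("succ",box(300,350,105,155),50,75)):
    k=big(cv2.morphologyEx((b&(Z>lo)&(Z<hi)).astype(np.uint8),3,np.ones((3,3))));q=P[k&(Z>lo)&(Z<hi)][:,:2].astype(np.float32);print(n,cv2.minEnclosingCircle(q),np.median(P[k][:,2]))
k=big(box(355,385,225,285)&(h[...,0]>8)&(h[...,0]<20)&(h[...,1]>150)&(Z>40)&(Z<80))
uv=np.argwhere(k)[:,::-1];q=onplane(c,uv,59)[:,:2];print("sh",uv.min(0),uv.max(0));r=cv2.minAreaRect(q.astype(np.float32));m=q.mean(0);print(r,m,np.linalg.svd(q-m)[2][0],np.median(Z[k]))
k=big(box(345,400,175,240)&(Z>14)&(Z<75));q=P[k][:,:2].astype(np.float32);print("bowl",cv2.minAreaRect(q))
```

```text
pot ((552.4298706054688, 288.9020690917969), 43.33310317993164) 81.4797705579615
mug ((733.4570922851562, 76.28631591796875), 45.9296875) 98.9011854134501
succ ((750.18212890625, -184.31019592285156), 41.702796936035156) 63.50133036520015
sh [360 237] [375 279]
((459.581298828125, -266.6629943847656), (21.175588607788086, 93.57950592041016), 78.0665283203125) [ 459.47947932 -266.64345173] [-0.97757888  0.21056954] 60.10105922878972
bowl ((564.64794921875, -290.75640869140625), (78.06102752685547, 132.66995239257812), 78.06340026855469)
```

Run:
```python
import cv2
im=cv2.imread("pics/top0.png")[165:295,310:410]
cv2.imwrite("pics/c1.png",cv2.resize(im,None,fx=4.5,fy=4.5,interpolation=cv2.INTER_CUBIC))
```

```text
(no output)
```

View pics/c1.png

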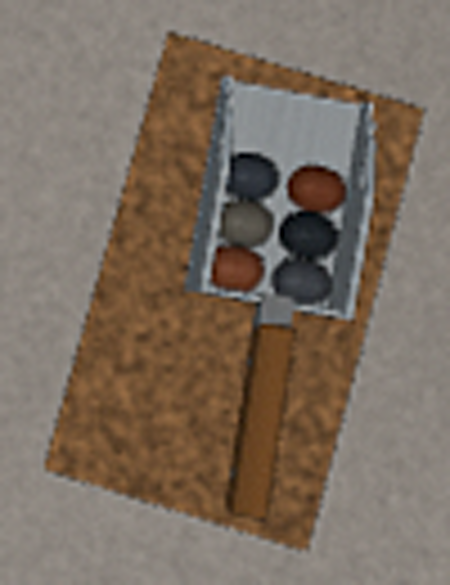

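Crop shows the scoop with six stones in the rear half of the bowl, handle pointing toward the robot (down-left in the image), aligned about 12° to world x.

```bash
cat >> h.py <<'E'
def step(P,yaw=None,st=None,pitch=0):
    """shift(tool, m) and rotvec(tool) to reach TCP P (mm) with tool x at yaw, tipped nose-down by pitch"""
    st=st or read_state();r0=R.from_quat(st["ee_rot"]);s=totool(st,P)
    if yaw is None: return s.round(4)
    r=R.from_euler("ZYX",[yaw,pitch,np.pi]);return s.round(4),(r0.inv()*r).as_rotvec().round(4)
E
python3 - <<'E'
from h import *
print(step([481,-271,150],-.208),step([400,100,260],-.208))
E
```

```text
(array([0.551 , 0.6613, 0.0817]), array([ 2.00e-03,  1.00e-04, -2.38e-01])) (array([ 0.3179,  0.3618, -0.0289]), array([ 2.00e-03,  1.00e-04, -2.38e-01]))
```

```bash
python3 -m handwheel '[[0.318,0.362,-0.03,0,0,-0.238,0.3],[0.318,0.362,-0.03,0,0,-0.238,0.3],[0.318,0.362,-0.03,0,0,-0.238,0.3],[0.318,0.362,-0.03,0,0,-0.238,0.3],[0.318,0.362,-0.03,0,0,-0.238,0.3],[0.318,0.362,-0.03,0,0,-0.238,0.3],[0.318,0.362,-0.03,0,0,-0.238,0.3],[0.318,0.362,-0.03,0,0,-0.238,0.3],[0.318,0.362,-0.03,0,0,-0.238,0.3]]'
python3 - <<'E'
from h import *
print(step([481,-271,130],-.208), read_state()["joints"])
E
```

```text
clock: 1.23
position: [400.3, 97.7, 261.3]
ee_rot: [0.994, -0.106, -0.0, 0.0]
contact_force: [0.6, -0.5, 0.5]
gripper_width: 55.5
grasp_force: 0.0
(array([0.1568, 0.3433, 0.1313]), array([ 0.0001,  0.0002, -0.0048])) [ 6.37574138e-01 -1.35874286e-02 -4.19254832e-01 -9.94261012e-05
 -1.16533166e+00  7.20420609e-01]
```

```bash
python3 -m handwheel '[[0.157,0.343,0.12,0,0,0,0.3],[0.157,0.343,0.12,0,0,0,0.3],[0.157,0.343,0.12,0,0,0,0.3],[0.157,0.343,0.12,0,0,0,0.3],[0.157,0.343,0.12,0,0,0,0.3],[0.157,0.343,0.12,0,0,0,0.3],[0.157,0.343,0.12,0,0,0,0.3],[0.157,0.343,0.12,0,0,0,0.3]]'
python3 - <<'E'
from h import *
st=read_state();im,d=get_image("wrist");cv2.imwrite("pics/w1.png",im);c=cam("wrist",st);h=hsv(im);P=cloud(c,d);Z=P[...,2]
k=(h[...,0]>8)&(h[...,0]<20)&(h[...,1]>120)&(Z>48)&(Z<75)&(P[...,0]>380)&(P[...,0]<510)&(d>0)
k=big(k);q=P[k][:,:2].astype(np.float32);m=q.mean(0);print(cv2.minAreaRect(q),m,np.linalg.svd(q-m,full_matrices=False)[2][0],np.median(Z[k]),k.sum())
print(proj(c,[[481,-271,60]]),step([481,-271,31],-.208,st))
E
```

```text
clock: 2.22
position: [483.0, -268.0, 140.0]
ee_rot: [0.995, -0.104, -0.001, -0.0]
contact_force: [0.6, -0.6, -0.2]
gripper_width: 55.3
grasp_force: 0.0
((461.9636535644531, -267.5533142089844), (17.937454223632812, 92.95011901855469), 78.07196807861328) [ 465.3783  -268.20023] [-0.97893816  0.20415702] 60.54460441889751 3227
[[257.97292018 199.9142826 ]] (array([-0.0011,  0.0034,  0.109 ]), array([-0.0003,  0.0024, -0.0012]))
```

View pics/w1.png

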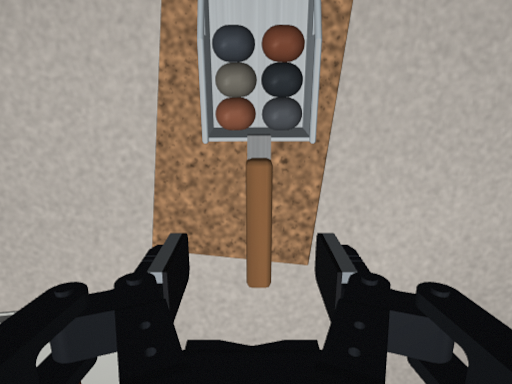

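Wrist view: handle at (259,160)-(259,287), centred between the fingers, aligned. Descend, close.

```bash
python3 -m handwheel '[[0,0.004,0.05,0,0,0,0.3],[0,0.004,0.095,0,0,0,0.3],[0,0.004,0.109,0,0,0,0.3],[0,0.004,0.109,0,0,0,0],[0,0.004,0.109,0,0,0,-1],[0,0.004,0.109,0,0,0,-1],[0,0.004,0.109,0,0,0,-1],[0,0.004,0.109,0,0,0,-1],[0,0.004,0.109,0,0,0,-1],[0,0.004,0.109,0,0,0,-1]]' 
python3 -m handwheel '[[0,0,-0.002,0,0,0,-1],[0,0,-0.006,0,0,0,-1],[0,0,-0.012,0,0,0,-1],[0,0,-0.02,0,-0.02,0,-1],[0,0,-0.03,0,-0.05,0,-1],[0,0,-0.04,0,-0.08,0,-1],[0,0,-0.045,0,-0.08,0,-1]]'
python3 - <<'E'
from h import *
st=read_state();im,d=get_image("wrist");cv2.imwrite("pics/w2.png",im)
E
```

```text
clock: 3.52
position: [483.8, -272.0, 34.4]
ee_rot: [0.995, -0.103, 0.002, 0.0]
contact_force: [-1.0, 1.5, 7.4]
gripper_width: 17.0
grasp_force: 61.0
clock: 4.4
position: [482.8, -271.9, 77.6]
ee_rot: [0.994, -0.104, -0.039, -0.004]
contact_force: [-0.2, 0.2, -3.2]
gripper_width: 16.8
grasp_force: 59.6
```

View pics/w2.png

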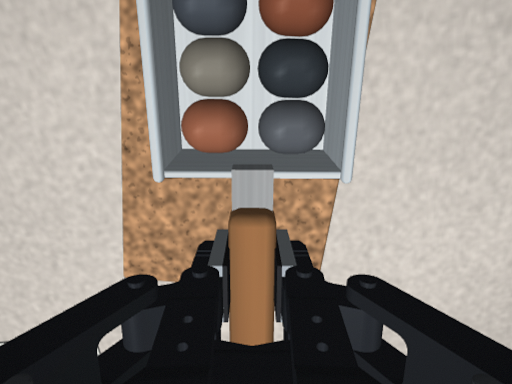

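```bash
cat >> h.py <<'E'
YAW=-.2;E2=np.array([np.cos(YAW),np.sin(YAW)])
def tcp_for_lip(L,th):
    c,s=np.cos(th),np.sin(th);h=np.array(L[:2])-E2*(151*c-16.9*s)
    return [h[0],h[1],L[2]+151*s+16.9*c]
E
python3 - <<'E'
from h import *
st=read_state()
print(step([470,-262,225],YAW,st,-.08))
T=tcp_for_lip([550.5,16,205],-.08);print(T,step(T,YAW,st,-.08))
E
```

```text
(array([-0.0259, -0.007 , -0.1454]), array([ 0.    ,  0.1586, -0.0079]))
[np.float64(401.65962532179446), np.float64(46.17143763614315), np.float64(209.7788300471692)] (array([-0.1548, -0.2945, -0.12  ]), array([ 0.    ,  0.1586, -0.0079]))
```

```bash
python3 -m handwheel '[[0,0,-0.008,0,0.02,0,-1],[-0.003,0,-0.025,0,0.05,0,-1],[-0.008,-0.001,-0.048,0,0.08,0,-1],[-0.014,-0.003,-0.078,0,0.11,0,-1],[-0.02,-0.008,-0.105,0,0.135,0,-1],[-0.025,-0.017,-0.125,0,0.15,-0.004,-1],[-0.030,-0.032,-0.138,0,0.159,-0.008,-1],[-0.037,-0.052,-0.145,0,0.159,-0.008,-1],[-0.045,-0.077,-0.146,0,0.159,-0.008,-1],[-0.054,-0.103,-0.146,0,0.159,-0.008,-1]]'
python3 - <<'E'
from h import *
st=read_state()
T=tcp_for_lip([550.5,16,205],-.08);print(T,step(T,YAW,st,-.08))
E
```

```text
clock: 5.7
position: [461.7, -160.7, 226.9]
ee_rot: [0.994, -0.1, 0.039, 0.004]
contact_force: [0.0, 0.4, -2.8]
gripper_width: 16.7
grasp_force: 59.7
[np.float64(401.65962532179446), np.float64(46.17143763614315), np.float64(209.7788300471692)] (array([-0.101 , -0.1909,  0.0094]), array([-0.0003,  0.0019,  0.0003]))
```

```bash
python3 -m handwheel '[[-0.014,-0.027,0,0,0,0,-1],[-0.028,-0.054,0.001,0,0,0,-1],[-0.044,-0.084,0.002,0,0,0,-1],[-0.06,-0.113,0.004,0,0,0,-1],[-0.074,-0.14,0.006,0,0,0,-1],[-0.085,-0.161,0.008,0,0,0,-1],[-0.093,-0.176,0.009,0,0,0,-1],[-0.098,-0.186,0.009,0,0,0,-1],[-0.101,-0.191,0.009,0,0,0,-1],[-0.101,-0.191,0.009,0,0,0,-1]]'
python3 - <<'E'
from h import *
st=read_state()
im,d=get_image("top");c=cam("top");cv2.imwrite("pics/t2.png",im);cv2.imwrite("pics/t2c.png",cv2.resize(im[130:320,140:360],None,fx=2.7,fy=2.7))
print(proj(c,[[550.5,16,205],[575,11,166]]))
for th,z in((-.08,205),(.1,196),(.2,190),(.3,186),(.45,183),(.6,182),(.75,182),(.9,182)):
    print(th,*step(tcp_for_lip([550.5,16,z],th),YAW,st,th))
E
```

```text
clock: 6.95
position: [402.1, 44.9, 210.2]
ee_rot: [0.994, -0.099, 0.039, 0.004]
contact_force: [-0.1, -0.4, -2.7]
gripper_width: 17.3
grasp_force: 59.6
[[237.16998623 212.00827155]
 [239.81017343 202.04165016]]
-0.08 [-0.0007 -0.0011  0.0004] [-0.0001  0.0011  0.0007]
0.1 [ 0.004  -0.0011 -0.0174] [ 0.     -0.1789  0.0007]
0.2 [ 0.0086 -0.0011 -0.0257] [ 0.     -0.2789  0.0007]
0.3 [ 0.0148 -0.0011 -0.0355] [ 1.000e-04 -3.789e-01  7.000e-04]
0.45 [ 0.0267 -0.0011 -0.0517] [ 1.000e-04 -5.289e-01  7.000e-04]
0.6 [ 0.0416 -0.0011 -0.0679] [ 2.000e-04 -6.789e-01  7.000e-04]
0.75 [ 0.0589 -0.0011 -0.0827] [ 2.000e-04 -8.289e-01  7.000e-04]
0.9 [ 0.0783 -0.0011 -0.0947] [ 3.000e-04 -9.789e-01  7.000e-04]
```

View pics/t2c.png

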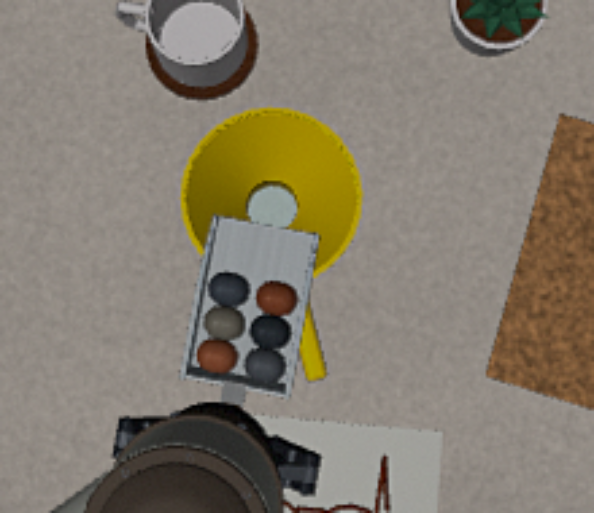

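Scoop over the funnel: lip at crop (267,224), just short of the throat (272,205); all six stones aboard. Tip slowly.

```bash
python3 -m handwheel '[[0.002,0,-0.009,0,-0.09,0,-1],[0.004,0,-0.017,0,-0.179,0,-1],[0.009,0,-0.026,0,-0.279,0,-1],[0.012,0,-0.031,0,-0.33,0,-1],[0.015,0,-0.035,0,-0.379,0,-1],[0.019,0,-0.041,0,-0.43,0,-1],[0.023,0,-0.046,0,-0.48,0,-1],[0.027,0,-0.052,0,-0.529,0,-1],[0.027,0,-0.052,0,-0.529,0,-1],[0.027,0,-0.052,0,-0.529,0,-1]]'
python3 - <<'E'
from h import *
st=read_state();im,d=get_image("top");cv2.imwrite("pics/t3.png",im);im2,_=get_image("scene")
cv2.imwrite("pics/t3c.png",np.hstack([cv2.resize(im[130:300,150:320],(400,400)),cv2.resize(im2[120:250,190:320],(400,400))]))
for th,z in((.45,183),(.6,182),(.75,182),(.9,182),(1.05,183)):
    print(th,*step(tcp_for_lip([550.5,16,z],th),YAW,st,th))
E
```

```text
clock: 8.25
position: [424.6, 39.9, 264.1]
ee_rot: [0.97, -0.098, -0.222, -0.022]
contact_force: [0.5, -0.4, -1.0]
gripper_width: 16.7
grasp_force: 59.9
0.45 [-0.0004 -0.0016  0.0004] [-0.0002 -0.0009 -0.0004]
0.6 [ 0.0043 -0.0016 -0.0211] [-0.0002 -0.1509 -0.0004]
0.75 [ 0.0118 -0.0016 -0.0426] [-2.000e-04 -3.009e-01 -4.000e-04]
0.9 [ 0.0225 -0.0016 -0.0627] [-3.000e-04 -4.509e-01 -4.000e-04]
1.05 [ 0.0356 -0.0016 -0.0819] [-3.000e-04 -6.009e-01 -4.000e-04]
```

View pics/t3c.png

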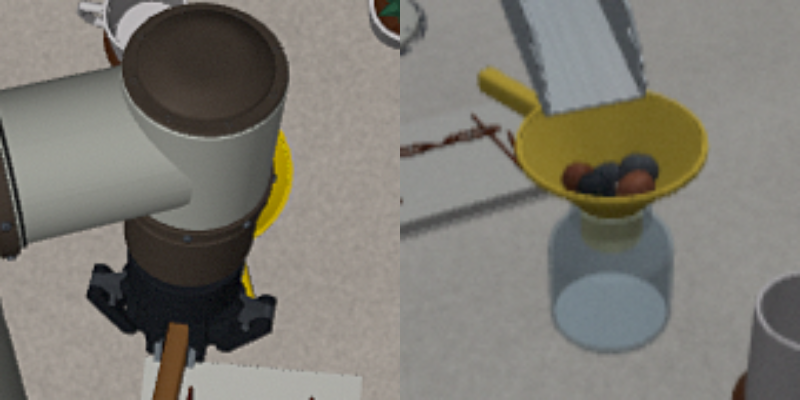

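Right half: stones (rust, dark, grey) bridged in the funnel cone around (610,180); jar empty. Wrist weight dropped ~1.7 N, so the scoop is about empty. Tip further to be sure, then back away.

```bash
python3 -m handwheel '[[0.004,0,-0.021,0,-0.15,0,-1],[0.012,0,-0.043,0,-0.3,0,-1],[0.017,0,-0.053,0,-0.375,0,-1],[0.017,0,-0.053,0,-0.375,0,-1],[0.017,0,-0.053,0,-0.375,0,-1],[0.017,0,-0.053,0,-0.375,0,-1]]'
python3 - <<'E'
from h import *
st=read_state();im,d=get_image("scene");cv2.imwrite("pics/s4.png",im)
for P,th in(([430,20,340],.4),([400,-10,310],0),([482,-271.5,100],0),([482,-271.5,40],0)): print(*step(P,-.206,st,th))
E
```

```text
clock: 9.1
position: [461.5, 32.8, 305.3]
ee_rot: [0.912, -0.091, -0.398, -0.04]
contact_force: [-0.2, 0.4, -1.2]
gripper_width: 17.2
grasp_force: 59.9
[-0.0447  0.0188 -0.0028] [0.0036 0.4231 0.0059]
[-0.0387  0.0541  0.0348] [0.0024 0.8231 0.0067]
[0.2051 0.2943 0.0807] [0.0024 0.8231 0.0067]
[0.2491 0.2944 0.1214] [0.0024 0.8231 0.0067]
```

```bash
python3 -m handwheel '[[-0.02,0.005,-0.02,0,0.1,0,-1],[-0.035,0.015,-0.02,0,0.28,0,-1],[-0.045,0.025,-0.01,0,0.46,0,-1],[-0.045,0.04,0.015,0,0.64,0,-1],[-0.039,0.054,0.035,0,0.823,0.006,-1],[-0.025,0.08,0.035,0,0.823,0.006,-1],[0.02,0.12,0.035,0,0.823,0.006,-1],[0.06,0.16,0.035,0,0.823,0.006,-1],[0.1,0.2,0.035,0,0.823,0.006,-1],[0.125,0.24,0.02,0,0.823,0.006,-1]]'
python3 - <<'E'
from h import *
st=read_state()
for P in([482,-271.5,110],[482,-271.5,45],[482,-271.5,34.5]): print(*step(P,-.206,st,0))
E
```

```text
clock: 10.4
position: [481.8, -217.4, 197.6]
ee_rot: [0.995, -0.102, -0.003, 0.001]
contact_force: [0.5, 0.7, 0.1]
gripper_width: 17.1
grasp_force: 59.8
[0.0117 0.0528 0.0876] [0.0021 0.0057 0.0012]
[0.0121 0.0526 0.1526] [0.0021 0.0057 0.0012]
[0.0122 0.0526 0.1631] [0.0021 0.0057 0.0012]
```

```bash
python3 -m handwheel '[[0.006,0.03,0.04,0,0,0,-1],[0.012,0.053,0.085,0,0.003,0,-1],[0.012,0.053,0.125,0,0.006,0,-1],[0.012,0.053,0.145,0,0.006,0,-1],[0.012,0.053,0.156,0,0.006,0,-1],[0.012,0.053,0.161,0,0.006,0,-1],[0.012,0.053,0.163,0,0.006,0,-1],[0.012,0.053,0.163,0,0.006,0,-1]]'
```

```text
clock: 11.4
position: [484.4, -271.2, 37.0]
ee_rot: [0.995, -0.102, 0.003, 0.001]
contact_force: [0.4, -0.1, -1.3]
gripper_width: 16.8
grasp_force: 59.8
```

```bash
python3 -m handwheel '[[0,0,0.002,0,0,0,-1],[0,0,0.004,0,0,0,-1],[0,0,0.004,0,0,0,-0.3],[0,0,0.004,0,0,0,0.3],[0,0,0.004,0,0,0,0.3],[0,0,0.004,0,0,0,0.3],[0,0,-0.03,0,0,0,0.3],[0,0,-0.09,0,0,0,0.3],[0,0,-0.15,0,0,0,0.3],[0,0,-0.19,0,0,0,0.3]]'
python3 - <<'E'
from h import *
st=read_state();im,d=get_image("top");cv2.imwrite("pics/t5.png",im);c=cam("top");h=hsv(im)
y=big((h[...,0]>20)&(h[...,0]<33)&(h[...,1]>150)&(h[...,2]>70));cnt=max(cv2.findContours(y.astype(np.uint8),0,1)[0],key=cv2.contourArea)[:,0]
rp=cnt[cnt[:,1]<232];W=onplane(c,rp,166);A=np.c_[2*W[:,:2],np.ones(len(W))];s=np.linalg.lstsq(A,(W[:,:2]**2).sum(1),rcond=None)[0];print("rim",s[:2],np.sqrt(s[2]+s[0]**2+s[1]**2))
hd=np.argwhere(y)[:,::-1];hd=hd[hd[:,1]>240];HW=onplane(c,hd,167)[:,:2];m=HW.mean(0);print(m,np.linalg.svd(HW-m,full_matrices=False)[2][0],HW[:,0].min())
im2,_=get_image("scene");cv2.imwrite("pics/v5.png",np.hstack([cv2.resize(im[130:300,190:410],(480,371)),cv2.resize(im2[130:250,200:310],(320,371))]))
print(step([467,-15,240],.24,st))
E
```

```text
clock: 12.65
position: [483.8, -270.8, 229.5]
ee_rot: [0.995, -0.102, 0.004, 0.002]
contact_force: [0.7, -0.3, 0.3]
gripper_width: 55.0
grasp_force: 0.0
rim [575.15515301   9.97582835] 66.71722663306738
[468.13469772 -14.3739165 ] [-0.97123692 -0.23811518] 439.0763154556477
(array([-0.0684, -0.247 , -0.0117]), array([ 0.0046, -0.0072, -0.4449]))
```

View pics/v5.png

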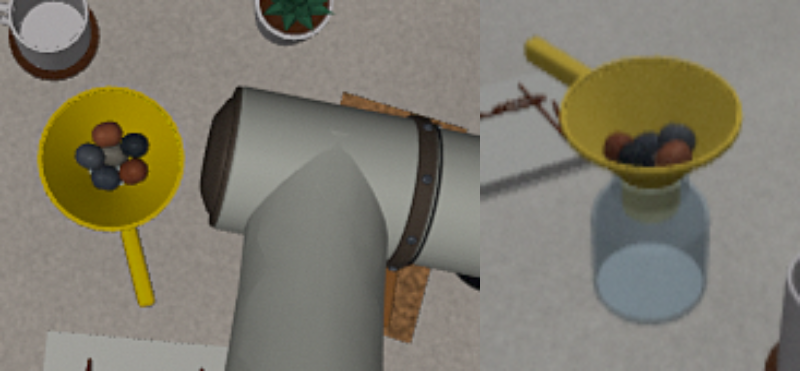

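Six stones all ringed over the throat (left crop (110,155)); jar still empty, funnel unmoved, scoop down on the mat. Go to the funnel handle.

```bash
python3 -m handwheel '[[-0.065,-0.248,0,0,0,-0.445,0.1],[-0.065,-0.248,0,0,0,-0.445,0.1],[-0.065,-0.248,0,0,0,-0.445,0.1],[-0.065,-0.248,0,0,0,-0.445,0.1],[-0.065,-0.248,0,0,0,-0.445,0.1],[-0.065,-0.248,0,0,0,-0.445,0.1],[-0.065,-0.248,0,0,0,-0.445,0.1]]'
python3 - <<'E'
from h import *
st=read_state();im,d=get_image("wrist");cv2.imwrite("pics/w6.png",im);c=cam("wrist",st);h=hsv(im)
y=big((h[...,0]>20)&(h[...,0]<33)&(h[...,1]>150)&(h[...,2]>50));P=cloud(c,d);
k=y&(d>0)&(P[...,0]<495)&(P[...,2]>150);q=P[k];print(cv2.minAreaRect(q[:,:2].astype(np.float32)),np.median(q[:,2]))
print(proj(c,[[470,-16,167]]),step([470,-16,139],.24,st))
E
```

```text
clock: 13.62
position: [469.9, -15.6, 224.9]
ee_rot: [0.993, 0.119, 0.001, 0.002]
contact_force: [0.0, -0.6, -0.0]
gripper_width: 47.1
grasp_force: 0.0
((469.2581787109375, -13.501821517944336), (56.09467697143555, 15.053316116333008), 12.874541282653809) 169.6761611925717
[[253.45719237 209.11479871]] (array([-0.0002,  0.0001,  0.0859]), array([ 0.0039, -0.0016, -0.0018]))
```

```bash
python3 -m handwheel '[[0,-0.002,0.05,0,0,0,0.1],[0,-0.002,0.08,0,0,0,0.1],[0,-0.002,0.087,0,0,0,0.1],[0,-0.002,0.087,0,0,0,-0.3],[0,-0.002,0.087,0,0,0,-1],[0,-0.002,0.087,0,0,0,-1],[0,-0.002,0.087,0,0,0,-1],[0,-0.002,0.087,0,0,0,-1],[0,-0.002,0.087,0,0,0,-1]]'
python3 -m handwheel '[[0,0,-0.006,0,0,0,-1],[0,0.003,-0.016,0,0,0,-1],[0,0,-0.002,0,0,0,-1],[0,-0.003,-0.016,0,0,0,-1],[0,0,-0.002,0,0,0,-1],[0.003,0,-0.016,0,0,0,-1],[0,0,-0.002,0,0,0,-1],[-0.003,0,-0.016,0,0,0,-1],[0,0,-0.002,0,0,0,-1],[0,0,-0.003,0,0,0,-1]]'
python3 - <<'E'
from h import *
im,d=get_image("scene");cv2.imwrite("pics/v7.png",cv2.resize(im[130:250,190:310],(480,480)))
E
```

```text
clock: 14.8
position: [470.6, -12.9, 139.0]
ee_rot: [0.993, 0.12, 0.002, 0.002]
contact_force: [-0.1, -2.5, 3.6]
gripper_width: 14.9
grasp_force: 60.8
clock: 16.05
position: [470.6, -12.8, 141.1]
ee_rot: [0.993, 0.12, 0.002, 0.002]
contact_force: [1.9, -0.9, -0.8]
gripper_width: 15.2
grasp_force: 59.9
```

View pics/v7.png

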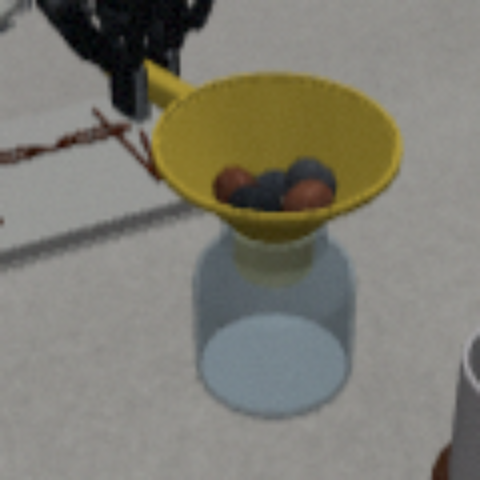

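Still bridged: stones at crop (270,190) in the cone, jar empty. Shake harder, and count stone pixels numerically.

```bash
cat > cnt.py <<'E'
from h import *
def count():
    im,_=get_image("scene");h=hsv(im).astype(int);ny=~((h[...,0]>20)&(h[...,0]<33)&(h[...,1]>120))&((h[...,2]<110))
    a=im.astype(int);rust=(a[...,2]-a[...,0]>35)&(h[...,0]<14);dark=h[...,2]<75
    s=rust|dark
    return "cone",int(s[166:184,240:277].sum()),"jar",int(s[196:236,238:282].sum()),read_state()["clock"]
E
python3 -c "
from cnt import *;print(count())"
python3 -m handwheel '[[0,0.003,-0.02,0,0,0,-1],[0,-0.003,0.001,0,0,0,-1],[0.003,0.003,-0.02,0,0,0,-1],[-0.003,-0.003,0.001,0,0,0,-1],[0,0.004,-0.02,0,0,0,-1],[0,-0.004,0.001,0,0,0,-1],[0.004,0,-0.02,0,0,0,-1],[-0.004,0,0.001,0,0,0,-1],[0,0.004,-0.02,0,0,0,-1],[0,-0.002,-0.002,0,0,0,-1]]'
python3 -c "
from cnt import *;print(count())"
```

```text
('cone', 292, 'jar', 2, 16.15)
clock: 17.4
position: [471.2, -10.5, 145.3]
ee_rot: [0.993, 0.12, 0.004, 0.001]
contact_force: [0.4, -0.6, -1.7]
gripper_width: 15.3
grasp_force: 59.6
('cone', 56, 'jar', 273, 17.45)
```

```bash
python3 -m handwheel '[[0,0.003,-0.018,0,0,0,-1],[0,-0.002,0.003,0,0,0,-1],[0.003,0.002,-0.018,0,0,0,-1],[-0.003,-0.002,0.003,0,0,0,-1],[0,0.003,-0.018,0,0,0,-1],[0,-0.003,0.003,0,0,0,-1],[0.003,0,-0.018,0,0,0,-1],[-0.003,0,0.003,0,0,0,-1],[0,0,0.003,0,0,0,-1],[0,0,0.003,0,0,0,-1]]'
python3 - <<'E'
from cnt import *
print(count())
im,_=get_image("scene");t,_=get_image("top");w,_=get_image("wrist")
cv2.imwrite("pics/s8.png",im)
cv2.imwrite("pics/v8.png",np.hstack([cv2.resize(im[140:250,200:310],(400,400)),cv2.resize(t[160:250,190:280],(400,400))]))
E
```

```text
clock: 18.7
position: [469.3, -10.9, 140.5]
ee_rot: [0.993, 0.12, 0.001, 0.002]
contact_force: [1.0, -0.3, -0.6]
gripper_width: 15.4
grasp_force: 59.7
('cone', 10, 'jar', 267, 18.75)
```

View pics/v8.png

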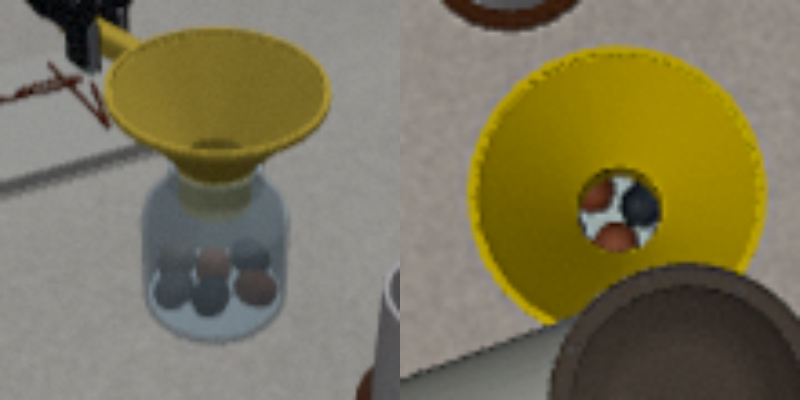

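All six stones are in the jar (left crop (215,275)), funnel empty, throat clear (right crop (620,210)). Lift straight and carry to the pot.

```bash
python3 -m handwheel '[[0,0,-0.01,0,0,0,-1],[0,0,-0.03,0,0,0,-1],[0,0,-0.055,0,0,0,-1],[0,0,-0.08,0,0,0,-1],[0.004,-0.03,-0.09,0,0,0,-1],[0.012,-0.075,-0.09,0,0,0,-1],[0.02,-0.125,-0.09,0,0,0,-1],[0.028,-0.175,-0.09,0,0,0,-1],[0.036,-0.22,-0.09,0,0,0,-1],[0.042,-0.255,-0.09,0,0,0,-1]]'
python3 -m handwheel '[[0.003,-0.015,0,0,0,0,-1],[0.003,-0.019,0,0,0,0,-1],[0.003,-0.019,0,0,0,0,-1],[0.003,-0.019,0,0,0,0,-1]]'
python3 - <<'E'
from cnt import *
print(count())
st=read_state();t,d=get_image("top");w,dw=get_image("wrist");cv2.imwrite("pics/t9.png",t);cv2.imwrite("pics/w9.png",w);np.save("w9d.npy",dw)
for n,im,dd in(("top",t,d),("wrist",w,dw)):
    c=cam(n,st);h=hsv(im);y=big((h[...,0]>20)&(h[...,0]<33)&(h[...,1]>150)&(h[...,2]>50));P=cloud(c,dd)
    cnt=max(cv2.findContours(y.astype(np.uint8),0,1)[0],key=cv2.contourArea)[:,0]
    zr=st["position"][2]+19+8
    W=onplane(c,cnt,zr)[:,:2];
    W=W[(np.hypot(*(W-[552,289]).T)<80)&(cnt[:,0]>3)&(cnt[:,0]<508)&(cnt[:,1]>3)]
    for _ in range(8):
        A=np.c_[2*W,np.ones(len(W))];s=np.linalg.lstsq(A,(W**2).sum(1),rcond=None)[0];r=np.sqrt(s[2]+s[0]**2+s[1]**2);e=np.abs(np.hypot(*(W-s[:2]).T)-r);W=W[e<max(2,2*np.median(e))]
    print(n,"rim",s[:2].round(1),r.round(1),len(W))
    k=y&(dd>0);q=P[k];rr=np.hypot(q[:,0]-s[0],q[:,1]-s[1]);q=q[(rr>60)&(rr<66)]
    if len(q)>20: print("plane",np.linalg.lstsq(np.c_[q[:,:2]-s[:2],np.ones(len(q))],q[:,2],rcond=None)[0].round(3),len(q))
print(st["position"])
E
```

```text
clock: 20.15
position: [448.7, 248.8, 230.2]
ee_rot: [0.993, 0.12, 0.002, 0.002]
contact_force: [-0.0, -0.9, -2.5]
gripper_width: 15.0
grasp_force: 59.7
clock: 20.65
position: [447.7, 265.2, 229.6]
ee_rot: [0.993, 0.119, 0.001, 0.002]
contact_force: [0.5, -0.6, -1.4]
gripper_width: 14.9
grasp_force: 59.6
('cone', 1, 'jar', 314, 20.7)
top rim [551.9 290.8] 67.1 182
plane [6.00000e-03 1.70000e-02 2.57287e+02] 682
wrist rim [553.3 291.4] 69.7 385
plane [ 1.00000e-03 -4.00000e-03  2.56322e+02] 13691
[447.81902103 265.25068525 229.60225619]
```

```bash
python3 -m handwheel '[[0,0.002,0.03,0,0,0,-1],[0,0.002,0.07,0,0,0,-1],[0,0.002,0.105,0,0,0,-1],[0,0.002,0.125,0,0,0,-1],[0,0.002,0.132,0,0,0,-1],[0,0.002,0.136,0,0,0,-1],[0,0.002,0.138,0,0,0,-1],[0,0.002,0.138,0,0,0,-1]]'
```

```text
clock: 21.8
position: [449.0, 264.1, 92.1]
ee_rot: [0.993, 0.12, 0.002, 0.001]
contact_force: [-0.1, -1.1, -1.6]
gripper_width: 15.1
grasp_force: 59.6
```

```bash
python3 -m handwheel '[[0,0,0.002,0,0,0,-1],[0,0,0.004,0,0,0,-1],[0,0,0.004,0,0,0,-1]]'; python3 -m handwheel '[[0,0,0.002,0,0,0,-1],[0,0,0.002,0,0,0,-1]]'
```

```text
clock: 22.18
position: [449.4, 264.3, 88.0]
ee_rot: [0.993, 0.12, 0.002, 0.001]
contact_force: [0.2, -0.3, 0.9]
gripper_width: 15.0
grasp_force: 60.1
clock: 22.42
position: [449.6, 264.4, 86.5]
ee_rot: [0.993, 0.12, 0.003, 0.001]
contact_force: [-0.3, -0.2, 5.7]
gripper_width: 15.1
grasp_force: 60.7
```

Seated (force up to ~6 N). Release, rise and check.

```bash
python3 -m handwheel '[[0,0,-0.001,0,0,0,-0.6],[0,0,-0.001,0,0,0,-0.2],[0,0,-0.001,0,0,0,0.1],[0,0,-0.001,0,0,0,0.1],[0,0,-0.001,0,0,0,0.1],[0,0,-0.03,0,0,0,0.1],[0,0,-0.08,0,0,0,0.1],[-0.02,0,-0.14,0,0,0,0.1],[-0.08,0,-0.18,0,0,0,0.1],[-0.08,0,-0.18,0,0,0,0.1]]'
python3 - <<'E'
from cnt import *
print(count())
st=read_state();t,d=get_image("top");cv2.imwrite("pics/t10.png",t);c=cam("top");h=hsv(t);P=cloud(c,d);Z=P[...,2]
y=big((h[...,0]>20)&(h[...,0]<33)&(h[...,1]>150)&(h[...,2]>50))
cnt=max(cv2.findContours(y.astype(np.uint8),0,1)[0],key=cv2.contourArea)[:,0];W=onplane(c,cnt,115)[:,:2];W=W[W[:,0]>505]
A=np.c_[2*W,np.ones(len(W))];s=np.linalg.lstsq(A,(W**2).sum(1),rcond=None)[0];print("rim",s[:2],np.sqrt(s[2]+s[0]**2+s[1]**2))
q=P[y&(d>0)];rr=np.hypot(q[:,0]-s[0],q[:,1]-s[1]);q=q[(rr>60)&(rr<66)];print("plane",np.linalg.lstsq(np.c_[q[:,:2]-s[:2],np.ones(len(q))],q[:,2],rcond=None)[0].round(3))
def box(u0,u1,v0,v1):
    b=np.zeros(Z.shape,bool);b[v0:v1,u0:u1]=1;return b
k=big(box(345,400,225,290)&(h[...,0]>8)&(h[...,0]<20)&(h[...,1]>150)&(Z>40)&(Z<80));q=P[k];m=q[:,:2].mean(0);print("scoop handle",cv2.minAreaRect(q[:,:2].astype(np.float32)),np.linalg.svd(q[:,:2]-m,full_matrices=False)[2][0],"z",np.median(q[:,2]),"slope",np.polyfit(q[:,0],q[:,2],1)[0])
k=big(cv2.morphologyEx((box(190,240,115,165)&(Z>88)&(Z<112)).astype(np.uint8),3,np.ones((3,3))));print("mug",cv2.minEnclosingCircle(P[k&(Z>88)&(Z<112)][:,:2].astype(np.float32)))
sc,ds=get_image("scene");c=cam("scene");h=hsv(sc);P=cloud(c,ds);
# pot bottom/outer: white region below funnel
k=(P[...,2]>12)&(P[...,2]<70)&(np.hypot(P[...,0]-552,P[...,1]-289)<75)&(ds>0);q=P[k][:,:2];
A=np.c_[2*q,np.ones(len(q))];s=np.linalg.lstsq(A,(q**2).sum(1),rcond=None)[0];print("pot",s[:2],np.sqrt(s[2]+s[0]**2+s[1]**2),k.sum())
E
```

```text
clock: 23.68
position: [369.3, 245.3, 268.3]
ee_rot: [0.993, 0.12, 0.004, -0.001]
contact_force: [-0.1, 0.1, -0.3]
gripper_width: 46.9
grasp_force: 0.0
('cone', 0, 'jar', 343, 23.725)
rim [553.76551086 290.14231765] 67.04873483241451
plane [1.30000e-02 2.60000e-02 1.16256e+02]
scoop handle ((459.90704345703125, -266.163818359375), (18.258678436279297, 93.17505645751953), 77.89129638671875) [-0.97838553  0.20678918] z 59.95268115470117 slope 0.0018110600506873722
mug ((733.7155151367188, 75.9097900390625), 45.7714958190918)
pot [555.28060846 285.52537905] 34.82052109094342 466
```

```bash
python3 -c "
from bench import *;print(job_done())"
```

```text
the job is handed in; nothing more can be done
None
```

I handed the job in at about 24 s: all six stones are in the jar, the funnel is upright in the white pot, the scoop is back on the mat, and the mug measured in the same place; I didn't re-measure the succulent or see the verdict.

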